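Lock the shaker's hold-down nut

TASK

On the orbital shaker's hold-down bar, the left-hand stud as the robot sees it has its second nut still standing clear above the first. Run that upper nut down (clockwise) onto the first nut and tighten it to about 0.5 N m so that the pair is locked, without turning the first nut, whose height sets the spring pressure; then let go, leaving everything else where it is.

Things in the scene. Friction and masses are not known exactly. Their poses are not given: they have to be found in the camera images.
- shaker: Orbital shaker fixed to the bench, 270 mm square, 92 mm high to its platform. A low tube rack (caps reach 140 mm above the bench) is held by a steel bar 30 mm wide, 230 mm long, along the shaker's y axis, top 137.5 mm above the bench. Upright studs at y = +85 and -85 mm carry springs and nuts; the pair at -85 mm is already locked (top 202 mm). Origin: centre of underside; z up.
- stud_top (a point): Centre of the top end of the stud to be worked on: the one at shaker y = +85 mm, 24 mm thick, upright, 245 mm above the bench. The vertical through it is the axis of its two nuts.
- lock_nut: Upper (lock) nut on that stud: steel hexagon 36 mm across flats, 41.6 over corners, 20 high. Origin at its centre; z up; x is square to two flats, the others follow every 60 deg. Right-hand thread, 3 mm a turn: clockwise from above lowers it. Starts 1.3 to 3 mm clear of the first nut; runs freely (0.05 N m) to it, then torque jumps to 0.35 N m and climbs 1 N m per rad; stays clamped when let go.
- first_nut: Lower (first) nut on the same stud, the same hexagon (36 mm across flats, 20 mm high), set at its own height and angle over the spring. Origin at its centre, z up; nuts touch when their centres are 20 mm apart. Held only by its thread: it slips round, losing its setting, if the upper nut is tightened beyond about 0.7 N m or if fingers that reach below the upper nut grip it too.
- first_corner (a point): The corner of the first nut on its body y axis, half-way up: 20.8 mm from the nut's axis. It moves if that nut is turned.
- reagent_bottle: Bystander: amber reagent bottle, 64 mm thick, 150 mm high. Origin under its centre.
- beaker: Bystander: clear beaker, 70 mm wide, 90 mm high. Origin under its centre.
- spare_nut: Bystander: a spare hexagon nut of the same size lying flat on the shaker's platform (92 mm above the bench), on the +x side of the bar. Origin under its centre.
- spanner: Bystander: small spanner, 130 mm long, lying on the platform on the -x side of the bar (too small for these nuts).
- timer: Bystander: white bench timer, 60 x 75 x 22 mm. Origin under its centre.

How it is judged:
By the outcome, as a careful person would: the job done as asked, in the order asked, and still so for the second after the job is handed in, with the robot touching nothing.
It also fails if it takes over 72 s, if anything falls off the work surface, if the arm or the gripper's body presses on something with over 40 N, if the wrist force passes 120 N, or if a joint passes its speed limit or range.

ROBOT

A 6-joint arm with a two-finger parallel gripper is mounted at the origin on the work surface. World frame = base frame: x ahead of the robot, y to its left, z up, the work surface at z = 0. Lengths are in m, angles in degrees, forces in N, time in s.
With the tool pointing down it reaches from about 0.325 to 0.85 m from the base axis. Payload 15.5 kg.
Tool frame: the origin (TCP) lies at the very end of the fingers, on their centre line; the grasp point (between the pads) lies arm.grip_depth behind it (arm.grip_depth is the distance from the TCP to the grasp point, in m); z points along the fingers, y is the direction in which the jaws open and shut (so a half turn about z gives the same grasp; the last joint's range is limited). The gripper opens to 91 mm and grips with 3 to 60 N. Pads are 32 mm wide; open, the fingers measure 118 mm over their backs; the gripper's body (76 mm by 178 mm) begins 60 mm behind the grasp point.
Start: joints at [-77.321, 28.281, 77.091, -0, 74.628, -5.472], TCP at [0.195, -0.594, 0.214] pointing down, gripper open.
Joint ranges: [-166.48, 166.48], [-47.26, 123.95], [12.59, 153.08], [-70.14, 250.14], [6.76, 159.57], [-176.63, 176.63]. Speed limits (degrees/s): [108.29, 108.29, 147.25, 172.46, 172.46, 172.46].

INTERFACE

Orientations are given as a 3x3 rotation matrix whose columns are the frame's x, y, z axes.
In Python, from rig import arm gives the robot as it stands. Calls block until the motion is done:
- arm.move_to(position, orientation): joint-space move of the TCP to a pose.
- arm.move_l(position, orientation=None, feed=0.15): straight line of the TCP; orientation=None keeps the orientation; feed is the mean speed in m/s.
- arm.move_joints(angles): joint-space move.
- arm.grip(opening): finger opening in m; the grip force is fixed at half the most; returns when the fingers have stopped.
- arm.sleep(seconds).
- arm.solve_ik(position, orientation): joint angles nearest the present ones, or None.
- arm.snapshot(name): name is "scene" or "top"; returns the picture (480x640x3 uint8, red, green, blue); there is no depth.
- arm.get_calibration(name): a dict with "intrinsics" (3x3 intrinsics, pixels), "k1" (the pictures are not rectified: a ray, as slopes to the right and down, at radius r is drawn at 1 + k1 r^2 times it, then the intrinsics apply), "cam_to_world" (4x4, takes a point from camera to world coordinates). Camera axes: x right, y down, z forward; pixel columns grow to the right and rows downward; lengths in m; the calibration is good to about 2 mm. A picture is of the moment at which its call begins. get_calibration takes no time and is no camera call.
A pose or a line that the arm cannot do raises arm.Unreachable and nothing moves.
- arm.sign_off(): hands the job in, once; it reports no verdict.
Readings, each from a call of its own:
- arm.current_t(): time.
- arm.current_joint_positions(): joint angles.
- arm.current_dq(): joint speeds.
- arm.current_tau(): joint torques, N m.
- arm.current_ee_pos(): TCP position.
- arm.current_tool_rot(): TCP orientation.
- arm.current_force(): force on the tool from outside, world axes, zero at the start.
- arm.current_torque(): the same for the moment, N m.
- arm.current_width(): finger opening in m.
Only numpy, scipy, OpenCV 4.12 (cv2) and the standard library are available. Lean on these libraries where they do the work, as an engineer would, in place of code of your own. Each camera call takes 0.05 s, during which the arm holds its last target. There are 200 camera calls.

## Working session

There is one attempt and no reset: what is moved stays moved. The work goes in short steps, each a Python script; the robot and the scene stay as the last script left them, time stands still between calls to the robot, and variables do not carry over. Pictures are saved under pics/ and viewed, about 8 in all and at most 12, crops included, and the job is handed in when it is done.

```bash
mkdir -p pics; ls; python3 - <<'E'
from rig import arm
import cv2,numpy as np
np.set_printoptions(precision=4,suppress=True)
for n in("scene","top"):
    im=arm.snapshot(n); cv2.imwrite(f"pics/{n}0.png",im[:,:,::-1]); c=arm.get_calibration(n); print(n,c)
print(arm.grip_depth,arm.current_t(),arm.current_width(),arm.current_tool_rot(),arm.current_force())
E
```

```text
pics
scene {'intrinsics': array([[438.4683,   0.    , 312.8027],
       [  0.    , 438.4683, 242.2149],
       [  0.    ,   0.    ,   1.    ]]), 'k1': -0.07451255198487439, 'cam_to_world': array([[ 0.3123,  0.6996, -0.6427,  1.0974],
       [ 0.9498, -0.2431,  0.1969, -0.0628],
       [-0.0185, -0.6719, -0.7404,  0.7815],
       [ 0.    ,  0.    ,  0.    ,  1.    ]])}
top {'intrinsics': array([[593.7463,   0.    , 330.4345],
       [  0.    , 593.7463, 234.7525],
       [  0.    ,   0.    ,   1.    ]]), 'k1': -0.05742729702941066, 'cam_to_world': array([[ 0.0121, -0.9942,  0.107 ,  0.4215],
       [-0.9999, -0.0119,  0.0032,  0.0657],
       [-0.0019, -0.1071, -0.9943,  1.2829],
       [ 0.    ,  0.    ,  0.    ,  1.    ]])}
0.0188 0.1 0.09123663320207417 [[ 0.9502  0.3115 -0.0003]
 [ 0.3115 -0.9502  0.0012]
 [ 0.0001 -0.0012 -1.    ]] [0.202  0.44   0.4881]
```

View pics/scene0.png

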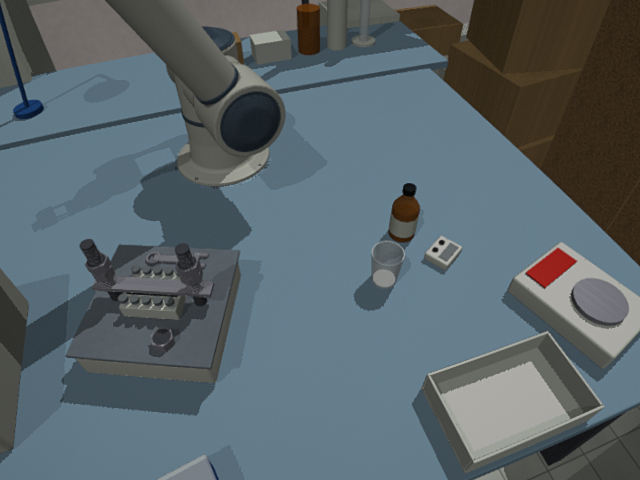

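View pics/top0.png

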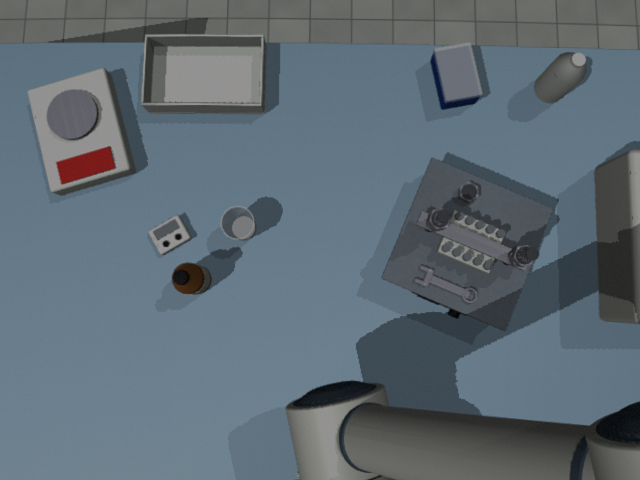

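Scene: the target stud (robot's left, +y) is at about (185,262), and the locked one at (92,262). Top: target stud at about (437,218), locked one at (523,256), spare nut at (469,190). Next, enlarged crops.

```bash
python3 - <<'E'
import cv2,numpy as np
a=cv2.imread("pics/scene0.png")[235:315,150:230]; b=cv2.imread("pics/top0.png")[180:260,400:480]
f=lambda x:cv2.convertScaleAbs(cv2.resize(x,(400,400),interpolation=cv2.INTER_CUBIC),alpha=1.8,beta=0)
o=np.hstack([f(a),f(b)])
for i in range(0,800,50): cv2.line(o,(i,0),(i,6),(0,255,255),1)
for j in range(0,400,50): cv2.line(o,(0,j),(6,j),(0,255,255),1);cv2.line(o,(400,j),(406,j),(0,255,255),1)
cv2.imwrite("pics/crop0.png",o)
E
```

```text
(no output)
```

View pics/crop0.png

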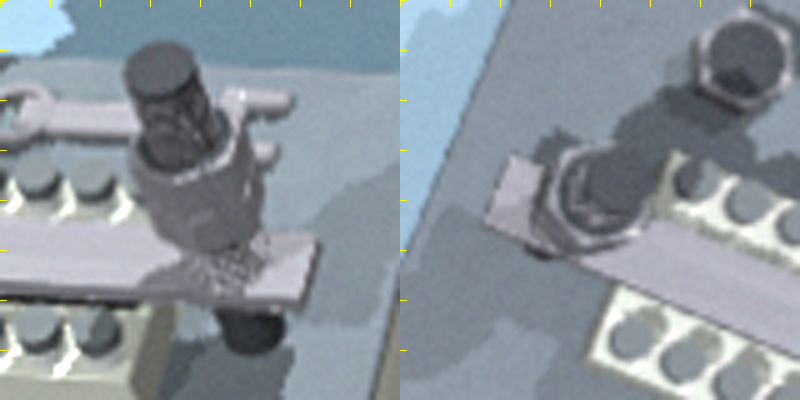

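Crop (5x): scene stud-top disc centre is at about (160,68), nut-top front corner at about (178,183). In the top view the stud-top disc is at about (620,183), with the nut rim around (597,197). I'll average frames, triangulate the stud and zoom in with stronger contrast.

```bash
cat > h.py <<'E'
from rig import arm
import cv2,numpy as np
np.set_printoptions(precision=4,suppress=True)
def ray(n,px):
    c=arm.get_calibration(n);K=c["intrinsics"];T=c["cam_to_world"]
    d=np.array([[c["k1"],0,0,0]],float)
    u=cv2.undistortPoints(np.array([[px]],float),K,np.array([c["k1"],0,0,0.]))[0,0]
    v=T[:3,:3]@np.array([u[0],u[1],1.]);return T[:3,3],v/np.linalg.norm(v)
def plane(n,px,z):
    o,d=ray(n,px);return o+d*(z-o[2])/d[2]
def tri(ps):
    A=np.zeros((3,3));b=np.zeros(3);R=[ray(n,p) for n,p in ps]
    for o,d in R:
        M=np.eye(3)-np.outer(d,d);A+=M;b+=M@o
    X=np.linalg.solve(A,b);return X,[np.linalg.norm(np.cross(X-o,d)) for o,d in R]
def proj(n,X):
    c=arm.get_calibration(n);W=np.linalg.inv(c["cam_to_world"]);r=cv2.Rodrigues(W[:3,:3])[0]
    return cv2.projectPoints(np.array([X],float),r,W[:3,3],c["intrinsics"],np.array([c["k1"],0,0,0.]))[0][0,0]
E
python3 - <<'E'
from h import *
o=[]
for n,(x,y) in (("scene",(168,240)),("top",(418,194))):
    im=np.mean([arm.snapshot(n) for _ in range(8)],0).astype(np.float32)[:,:,::-1]
    np.save(f"pics/{n}.npy",im)
    c=cv2.resize(im[y:y+50,x:x+40],(400,500),interpolation=cv2.INTER_CUBIC)
    c=np.clip((np.clip(c,0,255)/160)**.6*255,0,255).astype(np.uint8)
    for i in range(0,400,50): cv2.line(c,(i,0),(i,8),(0,255,255),1)
    for i in range(0,500,50): cv2.line(c,(0,i),(8,i),(0,255,255),1)
    o.append(c)
cv2.imwrite("pics/crop1.png",np.hstack(o))
X,e=tri([("scene",(181.4,248.2)),("top",(443.6,216.2))]);print(X,e)
for z in(.245,.22,.21,.2,.19,.18,.14):
    P=np.r_[X[:2],z];print(z,(proj("scene",P)-[168,240]+.5)*10,(proj("top",P)-[418,194]+.5)*10+[400,0])
E
```

```text
[ 0.5691 -0.1308  0.2411] [np.float64(0.0004191532775592564), np.float64(0.00041915327755919467)]
0.245 [130.7506  71.5399] [662.762  223.8251]
0.22 [166.0801 169.071 ] [636.8644 242.9755]
0.21 [179.7578 206.7454] [626.8361 250.3906]
0.2 [193.1859 243.6866] [616.989  257.6712]
0.19 [206.3705 279.9144] [607.3184 264.8211]
0.18 [219.3178 315.448 ] [597.8196 271.8436]
0.14 [268.8488 451.0034] [561.4539 298.7264]
```

View pics/crop1.png

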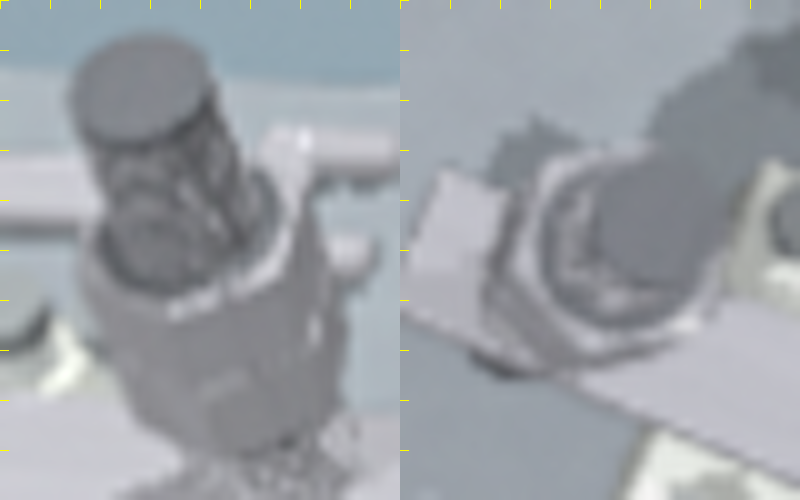

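Stud-top disc: about (140,88) in scene and (666,218) in top, both in crop coordinates. The hexagon's angle isn't clear yet, so I'll take one enhanced zoom of the nut.

```bash
python3 - <<'E'
from h import *
o=[]
for n,(x,y) in (("scene",(172,250)),("top",(423,204))):
    im=np.load(f"pics/{n}.npy").mean(2)[y:y+36,x:x+26 if n=="scene" else x+27][:, :26]
    c=cv2.resize(im,(390,540),interpolation=cv2.INTER_LANCZOS4)
    lo,hi=np.percentile(c,[2,96]); c=np.clip((c-lo)/(hi-lo)*255,0,255).astype(np.uint8)
    c=cv2.createCLAHE(4,(3,4)).apply(c); c=cv2.cvtColor(c,cv2.COLOR_GRAY2BGR)
    for i in range(0,390,50): cv2.line(c,(i,0),(i,8),(0,255,255),1)
    for i in range(0,540,50): cv2.line(c,(0,i),(8,i),(0,255,255),1)
    o.append(c)
cv2.imwrite("pics/crop2.png",np.hstack(o))
X,e=tri([("scene",(181.5,248.2)),("top",(444.1,215.3))]);print(X,e)
E
```

```text
[ 0.5705 -0.1309  0.2426] [np.float64(0.000897925855946917), np.float64(0.0008979258559469294)]
```

View pics/crop2.png

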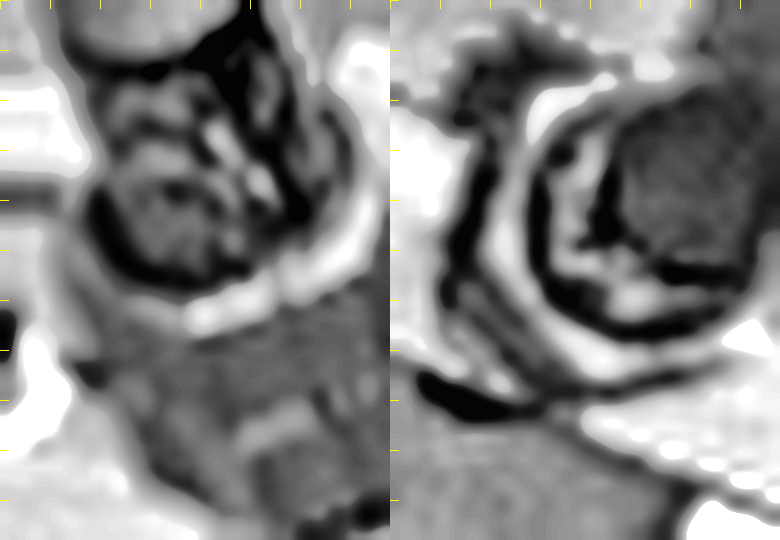

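Top half: upper-nut corners at about (533,100), (490,250), (595,375) and (745,335). Scene half: front rim points at about (190,332), (285,292) and (372,225), with a gap streak at about (270,428). Computing the nut's angle and height from these.

```bash
python3 - <<'E'
from h import *
ax=np.array([.5705,-.1309])
T=[(533,100),(490,250),(595,375),(745,335)]
T=[(423+(a-390+.5)/15-.5,204+(b+.5)/15-.5) for a,b in T]
S=[(190,332),(285,292),(372,225),(270,428),(270,445)]
S=[(172+(a+.5)/15-.5,250+(b+.5)/15-.5) for a,b in S]
for z in (.195,.2,.205,.21,.215):
    P=np.array([plane("top",t,z)[:2] for t in T]); e=np.diff(P,axis=0)
    print("z",z,"centre",(P[0]+P[3])/2,"side",np.linalg.norm(e,axis=1),"edge ang mod60",np.degrees(np.arctan2(e[:,1],e[:,0]))%60)
    for s in S[:3]:
        d=plane("scene",s,z)[:2]-ax; print("   S r,ang",np.linalg.norm(d)*1e3,np.degrees(np.arctan2(d[1],d[0])))
    d=P-ax; print("   T r,ang",np.linalg.norm(d,axis=1)*1e3,np.degrees(np.arctan2(d[:,1],d[:,0])))
for z in (.18,.185,.19,.195):
  for s in S[3:]:
    d=plane("scene",s,z)[:2]-ax; print(z,"gap r,ang",np.linalg.norm(d)*1e3,np.degrees(np.arctan2(d[1],d[0])))
# shaker yaw from the other stud / bar is visible in top; bar edge
a=plane("top",(437,218),.2);b=plane("top",(523,256),.19);print(np.degrees(np.arctan2(*(a-b)[:2])))
E
```

```text
z 0.195 centre [ 0.5721 -0.1316] side [0.0195 0.0201 0.0193] edge ang mod60 [43.8121 39.9595 45.6022]
   S r,ang 12.439422178736082 -34.78399815069065
   S r,ang 8.927314629220305 28.31066513654695
   S r,ang 15.378720814017203 85.9107310344167
   T r,ang [20.2704 17.9601 18.682  18.7822] [  37.4092   98.5274  164.8458 -133.1316]
z 0.2 centre [ 0.5714 -0.1307] side [0.0194 0.02   0.0192] edge ang mod60 [43.8121 39.9595 45.6022]
   S r,ang 15.983461103079748 -23.82079068951885
   S r,ang 13.181458472647533 21.25407649860614
   S r,ang 16.746309693386596 70.53751106329025
   T r,ang [20.214  18.8807 19.5058 18.5383] [  40.625   100.1765  162.809  -136.5882]
z 0.205 centre [ 0.5707 -0.1298] side [0.0194 0.0199 0.0191] edge ang mod60 [43.8121 39.9595 45.6022]
   S r,ang 19.895674759454515 -16.991830929573773
   S r,ang 17.537549405210953 17.6687252197764
   S r,ang 19.10425578548163 58.215421411048595
   T r,ang [20.2215 19.8154 20.3523 18.3636] [  43.8486  101.6712  160.9395 -140.1236]
z 0.21 centre [ 0.5701 -0.1289] side [0.0193 0.0198 0.019 ] edge ang mod60 [43.8121 39.9595 45.6022]
 
[... 309 characters left out ...]
.8121 39.9595 45.6022]
   S r,ang 28.204196257953445 -9.246563439100603
   S r,ang 26.35294849878296 14.082015947449609
   S r,ang 25.60936527043562 42.008953251241415
   T r,ang [20.4275 21.7201 22.1026 18.2287] [  50.2383  104.2704  157.6386 -147.3291]
0.18 gap r,ang 14.61647016210933 -7.162845583314784
0.18 gap r,ang 17.151199003649268 -7.220067736948691
0.185 gap r,ang 18.803195941480325 -3.784913134552589
0.185 gap r,ang 21.31211599882388 -4.228683785764746
0.19 gap r,ang 23.031424359858708 -1.6419124303825796
0.19 gap r,ang 25.51210878895939 -2.2181466545072555
0.195 gap r,ang 27.28186561235162 -0.165095215154691
0.195 gap r,ang 29.734623703688158 -0.7772498769204075
22.732139351780745
```

Views agree: the nut top is at z≈0.205, its corners sit at about 43° mod 60, so the flat normals are at 13/73/133°. The axis is at about (0.5705,-0.130), and the gap streak puts the nut's bottom near 0.185. I'll go in with the jaw at 133°, which leaves the most clockwise wrist range.

```bash
cat >> h.py <<'E'
def R(psi):
    c,s=np.cos(np.radians(psi)),np.sin(np.radians(psi));return np.array([[-s,c,0],[c,s,0],[0,0,-1.]])
def st(m=""):
    print(m,"t%.2f"%arm.current_t(),"p",np.round(arm.current_ee_pos()*1e3,1),"w%.2f"%(arm.current_width()*1e3),"F",np.round(arm.current_force(),1),"M",np.round(arm.current_torque(),3),"q6 %.1f"%arm.current_joint_positions()[5])
E
python3 - <<'E'
from h import *
p=arm.current_ee_pos();arm.move_l([p[0],p[1],.30],feed=.2)
A=[.5705,-.1303]
arm.move_to([*A,.30],R(133)); st("above")
arm.move_l([*A,.196],feed=.12); st("down")
arm.grip(.030); st("grip")
for n in("scene","top"): cv2.imwrite(f"pics/{n}1.png",arm.snapshot(n)[:,:,::-1])
E
python3 - <<'E'
import cv2,numpy as np
a=cv2.imread("pics/scene1.png")[200:320,120:240];b=cv2.imread("pics/top1.png")[160:280,380:500]
cv2.imwrite("pics/c3.png",cv2.convertScaleAbs(cv2.resize(np.hstack([a,b]),(800,400),interpolation=cv2.INTER_CUBIC),alpha=1.6))
E
```

```text
above t3.75 p [ 570.4 -130.8  299.8] w91.60 F [ 0.8 -0.2  0. ] M [ 0.167 -0.075  0.003] q6 -151.7
down t4.77 p [ 570.9 -130.4  196.7] w91.29 F [-0.1  0.3 -0.4] M [ 0.132 -0.118  0.015] q6 -151.7
grip t5.65 p [ 570.7 -130.5  196.1] w35.68 F [ 1.2 -1.4  0.2] M [-0.19  -0.371  0.013] q6 -151.7
```

View pics/c3.png

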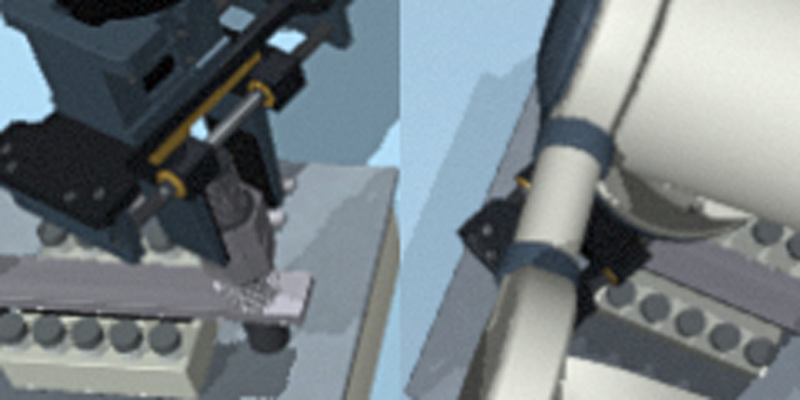

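The crop shows the jaws on the upper nut. Width 35.7 mm means they are on the flats, and the side force is small. Turning it clockwise now in small steps that follow the 3 mm pitch, with a stop on torque.

```bash
cat >> h.py <<'E'
def mz(k=5):
    return np.mean([arm.current_torque()[2] for _ in range(k)])
def turn(A,psi,z,total,step,stop,every=4):
    "clockwise by total deg in steps; stop when |Mz|>stop"
    done=0;i=0
    while done<total-1e-6:
        s=min(step,total-done);done+=s;psi-=s;z-=.003*s/360
        arm.move_l([*A,z],R(psi),feed=.05); m=mz();i+=1
        if i%every==0 or abs(m)>stop: st("psi %.1f z %.4f mz %.3f"%(psi,z,m))
        if abs(m)>stop: break
    return psi,z,m
E
python3 - <<'E'
from h import *
arm.sleep(.3);print("mz0",mz(10))
t=arm.current_t();print(turn([.5705,-.1303],133,.196,32,8,.25,1),arm.current_t()-t)
E
```

```text
mz0 -0.002544294496914991
psi 125.0 z 0.1959 mz -0.015 t6.34 p [ 570.7 -130.4  196. ] w35.81 F [ 2.7 -2.6 -0.4] M [-0.474 -0.709 -0.015] q6 -143.9
psi 117.0 z 0.1959 mz -0.061 t6.63 p [ 570.7 -130.4  195.9] w35.84 F [ 4.2 -4.3 -0.2] M [-0.653 -0.742 -0.061] q6 -136.0
psi 109.0 z 0.1958 mz -0.010 t6.92 p [ 570.7 -130.5  195.9] w35.42 F [ 4.1 -3.4 -0.1] M [-0.621 -0.806 -0.01 ] q6 -128.0
psi 101.0 z 0.1957 mz -0.017 t7.22 p [ 570.7 -130.5  195.8] w35.67 F [ 3.3 -4.2 -0.4] M [-0.695 -0.772 -0.017] q6 -120.0
(101, 0.19573333333333337, np.float64(-0.01721947535182965)) 1.1667000000000005
```

```bash
python3 - <<'E'
from h import *
print(turn([.5709,-.1307],101,.19573,280,8,.22,3))
E
```

```text
psi 77.0 z 0.1955 mz -0.017 t8.09 p [ 570.8 -130.7  195.5] w36.05 F [ 1.1 -2.3  0.8] M [-0.333 -0.433 -0.017] q6 -96.1
psi 53.0 z 0.1953 mz -0.022 t8.97 p [ 570.8 -130.7  195.3] w35.33 F [ 1.2 -2.6  0.9] M [-0.538 -0.308 -0.022] q6 -72.1
psi 29.0 z 0.1951 mz -0.029 t9.84 p [ 570.9 -130.8  195.1] w35.39 F [-1.1 -3.3  2.3] M [-0.784 -0.164 -0.029] q6 -48.1
psi 5.0 z 0.1949 mz -0.065 t10.72 p [ 570.8 -130.7  194.9] w35.76 F [-0.1 -5.2  1.6] M [-0.99   0.053 -0.065] q6 -24.1
psi -19.0 z 0.1947 mz -0.026 t11.59 p [ 570.7 -130.8  194.7] w35.93 F [-1.4 -4.8  2.2] M [-1.084  0.109 -0.026] q6 -0.1
psi -43.0 z 0.1945 mz -0.025 t12.47 p [ 570.6 -130.8  194.5] w36.07 F [-1.1 -5.5  1.6] M [-0.988  0.301 -0.025] q6 23.9
psi -67.0 z 0.1943 mz -0.085 t13.34 p [ 570.6 -130.7  194.3] w36.33 F [-2.1 -5.4  1.5] M [-0.948  0.372 -0.085] q6 47.9
psi -91.0 z 0.1941 mz -0.015 t14.22 p [ 570.5 -130.6  194. ] w35.99 F [-3.1 -3.9  2.8] M [-0.854  0.562 -0.015] q6 71.8
psi -115.0 z 0.1939 mz 0.365 t15.09 p [ 570.9 -130.7  193.9] w35.47 F [-1.8 -5.   1.7] M [-0.87   0.437  0.365] q6 95.7
(-115, 0.19393000000000019, np.float64(0.3648043353869576))
```

Torque jumped after 248° of turn, so the gap was about 2.07 mm. Now creeping to about 0.5 N m with time-averaged readings.

```bash
python3 - <<'E'
from h import *
def avg():
    v=[]
    for _ in range(10): arm.sleep(.03); v.append(arm.current_torque()[2])
    return np.mean(v),np.std(v)
def yaw():
    r=arm.current_tool_rot(); return np.degrees(np.arctan2(r[1,1],r[0,1]))
A=[.5709,-.1307];psi=-115;z=.19393
m,s=avg();print(psi,yaw(),m,s)
while m<.48 and psi>-126:
    psi-=1.5;z-=.003*1.5/360;arm.move_l([*A,z],R(psi),feed=.05);m,s=avg();print(psi,"yaw %.2f"%yaw(),"m %.3f %.3f"%(m,s))
st()
E
```

```text
-115 -114.82741921676858 0.39777595818337913 0.02835484780575117
-116.5 yaw -116.32 m 0.483 0.019
 t16.01 p [ 570.8 -130.7  193.9] w35.98 F [-2.9 -4.6  2.4] M [-0.778  0.498  0.468] q6 97.6
```

Reading 0.483 N m, with a possible bias of about +0.05, so stopping here. Releasing, withdrawing and checking.

```bash
python3 - <<'E'
from h import *
arm.grip(.091); st("open")
arm.move_l([.5709,-.1307,.31],feed=.15)
arm.move_joints([-77.321,28.281,77.091,0,74.628,90]); arm.sleep(.3); st("away")
o=[]
for n,(x,y) in (("scene",(168,240)),("top",(418,194))):
    im=np.mean([arm.snapshot(n) for _ in range(8)],0).astype(np.float32)[:,:,::-1]
    old=np.load(f"pics/{n}.npy")
    print(n,"changed px outside stud",[int(v) for v in cv2.boundingRect((np.abs(im-old).max(2)[:330]>25).astype(np.uint8))])
    for q in (old,im):
        c=cv2.resize(q[y:y+50,x:x+34],(200,294),interpolation=cv2.INTER_CUBIC)
        o.append(np.clip((np.clip(c,0,255)/160)**.6*255,0,255).astype(np.uint8))
    d=(np.abs(im-old).max(2)>25).astype(np.uint8)
    nn,_,s,_=cv2.connectedComponentsWithStats(d); print(s[1:][s[1:,4]>8])
cv2.imwrite("pics/c4.png",np.hstack(o))
E
```

```text
open t16.96 p [ 570.9 -130.7  193.9] w90.83 F [-0.2 -0.5 -0. ] M [ 0.068  0.008 -0.012] q6 97.8
away t20.35 p [ 195.1 -593.8  214. ] w91.07 F [-0.3 -0.1  0.3] M [ 0.124 -0.026 -0.024] q6 90.0
scene changed px outside stud [176, 259, 23, 13]
[]
top changed px outside stud [445, 227, 1, 1]
[]
```

View pics/c4.png

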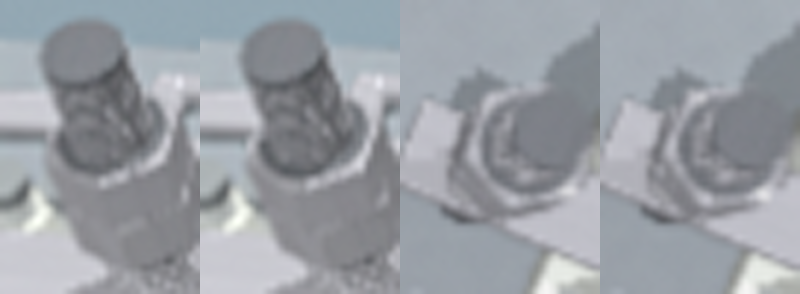

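The before/after crops show the upper nut slightly lower. The first nut's highlight is unmoved (about (130,228) before, (330,228) after), and nothing else has changed. The empty-gripper torque reads about -0.02, so the final torque was about 0.50 N m.

```bash
python3 -c "
from rig import arm
arm.sign_off();print(arm.current_t())"
```

```text
the job is handed in; nothing more can be done
the job is handed in; nothing more can be done
```

The upper nut on the left-hand stud is now tightened down onto the first nut at about 0.5 N m. I released it, moved the arm back clear and handed the job in at about 20 s.

- **Run-down:** I gripped the nut on its flats (jaw width 35.7 mm) with the fingertips about 10 mm above its lower face, so they did not reach the first nut. It turned freely clockwise for about 248° (about 2.1 mm down) before the torque jumped.
- **Torque:** the last reading was 0.483 N m. The empty gripper reads about -0.02 N m, so the true figure is near 0.50 N m, below the 0.7 N m at which the first nut would slip. The torque rose faster than expected over the last 1.5° (0.085 against about 0.026 N m). I put this down to settling or noise but did not confirm it.
- **First nut and surroundings:** in the before/after pictures the first nut's visible edge has not moved. No patch over 8 pixels changed anywhere in either view. The pictures resolve only about 2 mm per pixel, so a very small turn of the first nut would not show.
- **Height check:** I measured the stud top at 242.6 mm against the stated 245 mm, about what the 2 mm calibration allows.

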